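# Ice the drinks tub and draw out its tow handle

### The arm

A 6-joint arm with a two-finger parallel gripper is mounted at the origin on the work surface. World frame = base frame: x ahead of the robot, y to its left, z up, the work surface at z = 0. Lengths are in m, angles in rad, forces in N, time in s.
With the tool pointing down it reaches from about 0.35 to 0.925 m from the base axis. Payload 6.4 kg.
Tool frame: the origin (TCP) lies midway between the tips of the shut fingers; the grasp point (between the pads) lies 19 mm behind it; z points along the fingers, y is the line along which they close (so a half turn about z gives the same grasp; the last joint's range is limited). The gripper opens to 85 mm and grips with 20 to 120 N. Pads are 22 mm wide; open, the fingers measure 114 mm over their backs; the gripper's body (76 mm by 85 mm) begins 54 mm behind the grasp point. The pads swing forward as they close: fully open they stand 13 mm farther back than shut.
Start: joints at [1.126, 0.245, 1.558, -0, 1.339, -0.174], TCP at [0.174, 0.626, 0.231] pointing down, gripper open.
Joint ranges: [-3.13, 3.13], [-1.02, 2.26], [0.13, 2.54], [-0.95, 4.09], [0.21, 2.88], [-2.74, 2.74]. Speed limits (rad/s): [2.57, 2.57, 3.14, 3.14, 3.14, 3.14].

### API

Orientations are given as a unit quaternion [w, x, y, z].
In Python, from station import monitor, capture, job gives the robot as it stands.
- The arm moves only by the tool apply_moves, never from a script. Its argument "rows" is one flat list of numbers, 4 for each row, row after row: the shift along the tool's x, y, z in m, then the turn about the tool's z in degrees. In form: [tx, ty, tz, roll, tx, ty, tz, roll, ...]. A call has 1 to 10 rows; each row is the pose to reach, as a shift and turn from the pose commanded when the call began, along the tool's axes at that moment; what a row does not reach only later rows make up. A row lasts 1/8 s, in which the tool goes at most 62.5 mm and 10.7 degrees, less where a joint would pass 70% of its speed; a pose out of reach is approached as far as the arm can. A call with a gripper value outside its range is refused whole. "hand" is the opening, from 0 (shut) to 1 (fully open), set as the call begins (left out, the last holds). The fingers move at their own pace and stop on an object; the grip force is fixed at half the most. Time passes only in rows, so rows that repeat a pose let the fingers close. It gives the time, the measured TCP pose, the force, the opening and the grip force at its end, in the units of the state.
- monitor.observe(): the state, without advancing time (a new reading comes with each control period).
- capture(name): name is "scene" or "top" or "wrist"; returns a dict with "img" (480x640x3 uint8, red, green, blue), "fx", "fy", "cx", "cy" (pixels), "R" (3x3) and "t" (3): a world point X has camera coordinates R X + t. Camera axes: x right, y down, z forward; pixel columns grow to the right and rows downward; lengths in m; the calibration is good to about 2 mm. The wrist camera is an equidistant fisheye: a pixel r from the principal point sees the ray r / f radians off the axis. A picture is of the moment at which its call begins. There is no depth.
- job.sign_off(): hands the job in; it is judged then, once.
The state is a dict: "t": time; "joint_positions": joint angles; "joint_velocities": joint speeds; "joint_efforts": joint torques, N m; "ee_pos": TCP position; "tcp_rot": TCP orientation; "wrist_force": force on the tool from outside, world axes, zero at the start; "ft_torque": the same for the moment, N m; "grip_width": finger opening in m; "gripper_force": force on a finger pad.
Only numpy, scipy, OpenCV 4.12 (cv2) and the standard library are available. Lean on these libraries where they do the work, as an engineer would, in place of code of your own. Each camera call takes 0.05 s, during which the arm holds its last target. There are 200 camera calls.

### The job

Get the wheeled drinks tub ready to be towed out to the terrace: pick up the black pouring tray and tip all four freezer blocks off it into the empty half of the tub, then set the empty tray down flat on the counter and let go of it. Then squeeze the release button in the grip of the tub's tow handle, pull the handle past its first stop and all the way out to its second stop, and finish while holding it there, still gripped. Leave the other things on the counter where they are.

Things in the scene. Friction and masses are not known exactly. Their poses are not given: they have to be found in the camera images.
- tub: open drinks tub of grey plastic, loaded, too heavy to move: 440 mm long (own x), 300 wide (own y; 358 over the wheels), rim 190 above the counter, walls 14 thick. Origin: centre of its footprint, on the counter; x runs from the handle end to the wheel end, z up. The +x half is packed with juice bottles (tops at 187), the handle half is empty. Handle sleeves along both long sides, 150 up.
- tub_well (a point): centre of the mouth of the tub's empty half, at rim height (190 mm above the counter); axes as the tub's. Inside it is 215 mm long (own x, -107 to +107), 272 wide (own y), its floor 145 below the rim. At -x is the tub's end wall (14 thick) with the tow handle outside it; at +x a 6 mm divider, its top 40 below the rim, and then the bottles.
- grip_mid (a point): centre of the black grip amid the tow handle's cross bar, 150 mm above the counter; axes as the tub's. Grip 140 long (own y), 32 tall, 26 thick (own x -13 to +13); its back (+x) face is 60 from the tub's end wall when home. Squeeze it from above across its thickness, one finger behind it and one on the button, and pull level along the tub's -x. The bar is a 16 mm tube, 324 long.
- release_face (a point): middle of the release button's face, on the grip's outer (-x) side, 20 mm from the grip's centre; axes as the tub's. The button is 46 wide (own y), 21 tall, and stands 7 proud of the grip when out.
- tow_handle (a joint): how far the tow handle is drawn out of the tub towards its -x, in m: 0 home, first stop 0.09, second stop 0.18 (fully out, end of travel). A spring pin locks it (2 mm play) at 0, 0.09 and 0.18 unless the button is pressed in 5 mm or more; if it is let go between stops the button stays in and the pin catches at the next stop. Sliding drag about 3 N.
- release (a joint): travel of the release button into the grip (tub's +x), in m: 0 out, 0.006 fully in; about 2 N at first, 6 N fully in. It travels with the handle.
- tray_mid (a point): black melamine pouring tray, 220 mm long (own x), 160 wide (own y), about 260 g, standing on the counter. This point: over the centre of its smooth 4 mm floor, 21 above its underside; z up. The front (+x) end is open for tipping; the sides are 4 thick and 24 tall. Blocks start to slide at about 20 degrees of tilt.
- tray_back (a point): centre of the tray's back (-x) wall, its grip: 12 mm thick (own x), 160 wide (own y), 42 tall, this point 21 above the tray's underside; axes as the tray's. The tray reaches 214 mm from here in +x. It can be pinched from above, fingers before and behind the wall; 60 mm of floor in front of it is bare.
- block1_mid (a point): freezer block of pale plastic, 50 x 34 x 22 mm (own x, y, z), 35 g, lying on the tray, all four alike; this point is its centre
- block2_mid (a point): freezer block of pale plastic, 50 x 34 x 22 mm (own x, y, z), 35 g, lying on the tray, all four alike; this point is its centre
- block3_mid (a point): freezer block of pale plastic, 50 x 34 x 22 mm (own x, y, z), 35 g, lying on the tray, all four alike; this point is its centre
- block4_mid (a point): freezer block of pale plastic, 50 x 34 x 22 mm (own x, y, z), 35 g, lying on the tray, all four alike; this point is its centre
- glass_a: drinking glass, 62 mm across, 105 tall; not to be moved; origin under its middle, on the counter
- glass_b: drinking glass, 62 mm across, 105 tall; not to be moved; origin under its middle, on the counter
- card_holder: steel card holder, foot 60 mm across, with a blank card 100 mm wide reaching 103 up; not to be moved; origin under its middle, on the counter
- saucers: stack of saucers, 144 mm across, 36 tall; not to be moved; origin under its middle, on the counter
- tongs: steel serving tongs lying along x, 230 mm long, 95 wide at most, 16 tall; not to be moved; origin under its middle, on the counter
- ladle: steel serving spoon lying along x, 240 mm long, about 25 tall; not to be moved; origin under its middle, on the counter
There are look-alikes about, which are no part of the job. What is shaped like the part that bears block1_mid but orange is not meant. What is shaped like the part that bears block4_mid but brown is not meant.

How it is judged:
By the outcome, as a careful person would: the job done as asked, in the order asked, and still so for the second after the job is handed in, while the arm keeps its last pose, push and grip.
It also fails if it takes over 67 s, if anything falls off the work surface, if the arm or the gripper's body presses on something with over 40 N, if the wrist force passes 120 N, or if a joint passes its speed limit or range.

## Working session

There is one attempt and no reset: what is moved stays moved. The work goes in short steps, Python scripts to look and compute and a tool call to move; the robot and the scene stay as the last step left them, time stands still between calls to the robot, and variables do not carry over. Pictures are saved under pics/ and viewed, at most 12 in all, crops included, and the job is handed in when it is done.

Besides the shell and the picture viewer there is one more tool, called after ">>>" as a command line: name --argument value ..., lists and objects as JSON in quotes. apply_moves: Moves the arm, as the interface text tells. Its arguments: {"type":"object","properties":{"rows":{"type":"array"},"hand":{"type":"number"}},"required":["rows"]}

```bash
mkdir -p pics; ls
python3 - <<'E'
from station import monitor, capture, job
import cv2,json
s=monitor.observe(); print(s)
for n in ("scene","top"):
    c=capture(n); cv2.imwrite(f"pics/{n}0.png",c["img"][:,:,::-1]); print(n,{k:(v.tolist() if hasattr(v,'tolist') else v) for k,v in c.items() if k!="img"})
E
```

```text
pics
{'t': 0.0, 'joint_positions': array([ 1.12590561e+00,  2.45791913e-01,  1.55904526e+00, -4.03077625e-05,
        1.33867127e+00, -1.74105238e-01]), 'joint_velocities': array([ 9.45274819e-05, -2.25516948e-04, -6.86590635e-04, -9.38506905e-04,
       -1.77794080e-03,  1.87606060e-03]), 'joint_efforts': array([-1.70097505e-04, -4.29504776e+01, -3.26128078e+01, -2.26932716e-04,
        5.38870110e-03,  6.22506633e-06]), 'ee_pos': array([0.17362799, 0.62579504, 0.23017769]), 'tcp_rot': array([-2.73078832e-04,  1.34974791e-01,  9.90848570e-01, -9.18354333e-04]), 'wrist_force': array([ 0.20355174, -0.03393965, -0.3352269 ]), 'ft_torque': array([ 0.02309017, -0.01467287, -0.03770803]), 'gripper_force': 0.0, 'grip_width': 0.08553415126952159}
scene {'fx': 492.3675044684817, 'fy': 492.3675044684817, 'cx': 320.42261530599853, 'cy': 243.05412027717716, 'R': [[0.7974476665934893, 0.6033753251200188, 0.00392887781823266], [0.42083751765388566, -0.5515077877337597, -0.7202325623046555], [-0.43240374972878587, 0.5760011954026878, -0.6937215724735393]], 't': [-0.37269949618352244, -0.18720827453923222, 1.5652267260462835]}
top {'fx': 472.3803910830176, 'fy': 472.3803910830176, 'cx': 324.1677017442214, 'cy': 242.17154382878866, 'R': [[0.021684329088220385, -0.9997543348541486, 0.004589097115223645], [-0.9850454313571009, -0.02214960736754816, -0.17086513118821722], [0.17092480228011667, -0.00081537341301782, -0.9852837394028688]], 't': [-0.09462816852979947, 0.5616942457593903, 1.1313172984179316]}
```

View pics/top0.png

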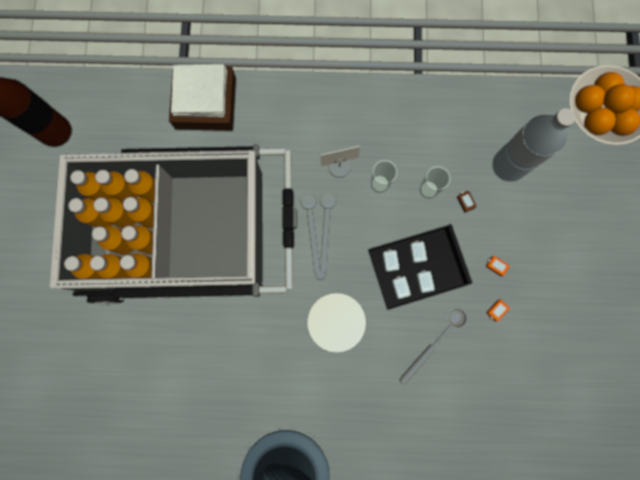

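View pics/scene0.png

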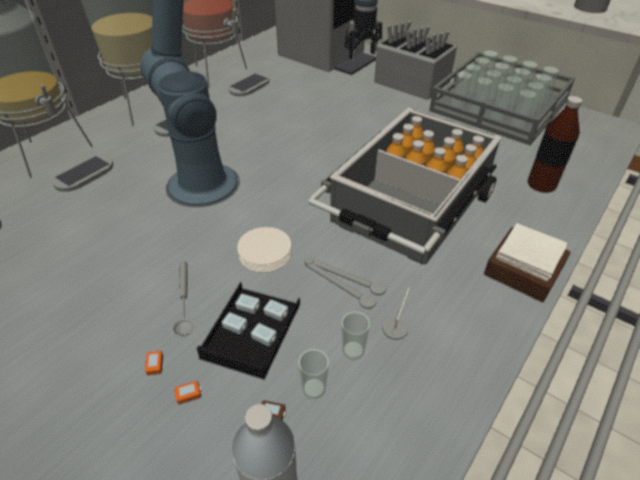

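The top view shows the tub at left with its handle to the right, towards -y (grip around pixel (288,218)). The tray is at (420,267) with its thick back wall on the right side and its open front facing left, towards the tub. In the scene view the black tray is at (250,328), with the glasses just beyond it. Next I'll enlarge the tray and handle region.

```bash
cat > h.py <<'E'
import numpy as np, cv2
from station import monitor, capture, job
from scipy.spatial.transform import Rotation as Ro
def p2w(c,u,v,z):
    d=np.array([(u-c["cx"])/c["fx"],(v-c["cy"])/c["fy"],1.]); R=np.array(c["R"]);t=np.array(c["t"])
    o=-R.T@t; d=R.T@d; return o+d*(z-o[2])/d[2]
def w2p(c,X):
    q=np.array(c["R"])@np.array(X)+np.array(c["t"]); return np.array([c["fx"]*q[0]/q[2]+c["cx"],c["fy"]*q[1]/q[2]+c["cy"]])
def rot():
    s=monitor.observe(); q=s["tcp_rot"]; return s["ee_pos"],Ro.from_quat([q[1],q[2],q[3],q[0]])
E
python3 - <<'E'
from h import *
c=capture("top"); im=c["img"][:,:,::-1][140:320,240:490]
cv2.imwrite("pics/top1.png",cv2.resize(im,(800,576),interpolation=cv2.INTER_CUBIC))
p,R=rot(); print(R.as_matrix().round(3))
E
```

```text
[[-0.964  0.267 -0.001]
 [ 0.267  0.964 -0.001]
 [ 0.    -0.001 -1.   ]]
```

View pics/top1.png

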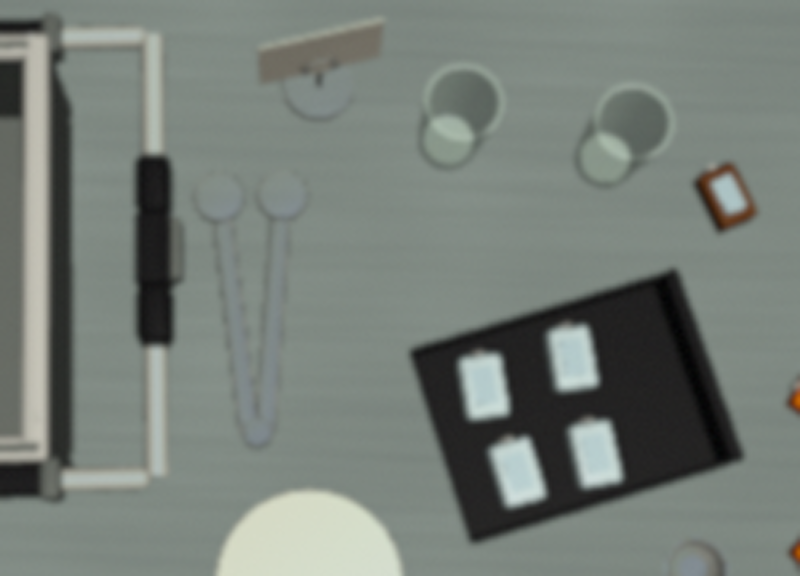

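The crop shows the tray's back wall top running from (667,276) to (731,461) and its front corners at (411,352) and (472,541). The grip top spans about (138..171, 156..345) with the button at (178,250). The bar runs from (152,35) to (156,473).

Run:
```python
from h import *
c=capture("top")
f=lambda x,y,z:p2w(c,240+x/3.2-.3,140+y/3.2-.3,z)
a,b=f(667,276,.042),f(731,461,.042); m=(a+b)/2; print("wall",a,b,m,np.linalg.norm(a-b))
fr=[f(411,352,.024),f(472,541,.012)]; print("front",fr,np.linalg.norm(fr[0]-fr[1]), np.linalg.norm((fr[0]+fr[1])[:2]/2-m[:2]))
d=(b-a)[:2]; print("tray x angle from wall",np.degrees(np.arctan2(d[1],d[0]))-90+180, "from front", np.degrees(np.arctan2(*((fr[0]+fr[1])/2-m)[[1,0]])))
a,b=f(153,35,.158),f(156,473,.158); print("bar",a,b,np.linalg.norm(a-b)); d=a-b; print("bar dir", np.degrees(np.arctan2(d[1],d[0])))
print("grip",f(154.5,156,.166),f(155,345,.166))
print("rim corners",[p2w(c,u,v,.19).round(3) for u,v in((254,152),(255,286),(62,157),(53,287))])
for n,(u,v) in dict(glassa=(448,140),glassb=(604,160),sauc=(310,580),cardfoot=(318,95),tongsT=(219,195),tongsB=(258,440)).items(): print(n,f(u,v,0.0).round(3))
p,R=rot(); print(monitor.observe()["t"])
```

```text
wall [ 0.61347876 -0.39487149  0.042     ] [ 0.46824777 -0.44107769  0.042     ] [ 0.54086327 -0.41797459  0.042     ] 0.1524042362795609
front [array([ 0.55098467, -0.19450241,  0.024     ]), array([ 0.40352888, -0.24449316,  0.012     ])] 0.15616109390485575 0.2084198372032554
tray x angle from wall -72.35118862183666 from front 107.76926092842307
bar [0.760105   0.00836896 0.158     ] [ 0.44051997 -0.0048879   0.158     ] 0.3198598607518951
bar dir 2.3753521134854063
grip [0.66622638 0.00343899 0.166     ] [ 0.52931852 -0.00167335  0.166     ]
rim corners [array([0.743, 0.081, 0.19 ]), array([0.44 , 0.065, 0.19 ]), array([0.721, 0.514, 0.19 ]), array([0.428, 0.499, 0.19 ])]
glassa [ 0.734 -0.227  0.   ]
glassb [ 0.72  -0.356  0.   ]
sauc [ 0.371 -0.118  0.   ]
cardfoot [ 0.77  -0.118  0.   ]
tongsT [ 0.682 -0.037  0.   ]
tongsB [ 0.481 -0.074  0.   ]
0.2
```

>>> apply_moves --rows '[-0.2,-0.14,-0.07,52,-0.4,-0.28,-0.07,105,-0.4,-0.28,-0.07,105,-0.4,-0.28,-0.07,105,-0.4,-0.28,-0.07,105,-0.4,-0.28,-0.07,105,-0.4,-0.28,-0.07,105,-0.4,-0.28,-0.07,105,-0.4,-0.28,-0.07,105,-0.4,-0.28,-0.07,105]' --hand 1

```text
t: 1.45
ee_pos: [0.4848, 0.2486, 0.3011]
tcp_rot: [-0.0, 0.87, 0.493, -0.0]
wrist_force: [-0.2, 0.1, 0.0]
grip_width: 0.0852
gripper_force: 0.0
```

>>> apply_moves --rows '[-0.544,0.391,0.02,41.4,-0.544,0.391,0.02,41.4,-0.544,0.391,0.02,41.4,-0.544,0.391,0.02,41.4,-0.544,0.391,0.02,41.4,-0.544,0.391,0.02,41.4,-0.544,0.391,0.1,41.4,-0.544,0.391,0.15,41.4,-0.544,0.391,0.15,41.4,-0.544,0.391,0.15,41.4]'

```text
t: 2.7
ee_pos: [0.5387, -0.3513, 0.1855]
tcp_rot: [0.0, 0.988, 0.157, 0.0]
wrist_force: [0.9, -0.4, 0.5]
grip_width: 0.0851
gripper_force: 0.0
```

>>> apply_moves --rows '[0,0,0,0,0,0,0,0]'

```text
t: 2.95
ee_pos: [0.5388, -0.3493, 0.1864]
tcp_rot: [-0.0, 0.988, 0.157, -0.0]
wrist_force: [0.4, 0.3, 0.8]
grip_width: 0.0854
gripper_force: 0.0
```

Run:
```python
from h import *
c=capture("wrist"); cv2.imwrite("pics/w1.png",c["img"][:,:,::-1]); s=monitor.observe()
print(s["t"],s["ee_pos"],s["tcp_rot"])
```

```text
3.0 [ 0.53917844 -0.34891823  0.18723397] [3.06416973e-04 9.87518245e-01 1.57503928e-01 3.66625145e-04]
```

View pics/w1.png

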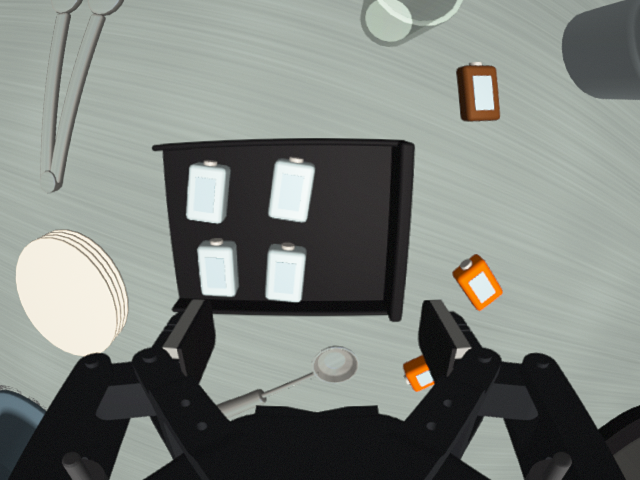

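The wrist view shows the tray with its back wall top centreline running from about (404,143) to (396,317). The four pale blocks are on the tray and two orange look-alikes lie behind it. I'll triangulate the wall and work out the remaining move.

```bash
cat >> h.py <<'E'
def fw(c,u,v,z):
    K=np.array([[c["fx"],0,c["cx"]],[0,c["fy"],c["cy"]],[0,0,1.]])
    n=cv2.fisheye.undistortPoints(np.array([[[u,v]]],float),K,np.zeros(4))[0,0]
    R=np.array(c["R"]);o=-R.T@np.array(c["t"]); d=R.T@np.array([n[0],n[1],1.]); return o+d*(z-o[2])/d[2]
def go(target,yaw=None):
    p,R=rot(); d=R.inv().apply(np.array(target)-p); y=R.as_matrix()[:,1]; a=np.degrees(np.arctan2(y[1],y[0]))
    print("pos",p.round(4),"yaw",a.round(2),"rows:",d.round(4), "roll",None if yaw is None else round(a-yaw,2))
E
python3 - <<'E'
from h import *
c=capture("wrist")
a,b=fw(c,403.5,143,.042),fw(c,396,317,.042); m=(a+b)/2; d=a-b
print(a,b,m,np.linalg.norm(d),np.degrees(np.arctan2(d[1],d[0]))-90)
print("front",fw(c,163,150,.024),fw(c,174,310,.024))
print([fw(c,u,v,.026).round(3) for u,v in((208,192),(291,190),(218,268),(286,273))])
go([.541,-.418,.11],-72.3)
E
```

```text
[ 0.61880877 -0.39459902  0.042     ] [ 0.47437549 -0.44622218  0.042     ] [ 0.54659213 -0.4204106   0.042     ] 0.1533816267674658 -70.33215814128776
front [ 0.55240901 -0.20518128  0.024     ] [ 0.402476   -0.24574345  0.024     ]
[array([ 0.529, -0.255,  0.026]), array([ 0.552, -0.323,  0.026]), array([ 0.463, -0.28 ,  0.026]), array([ 0.479, -0.34 ,  0.026])]
pos [ 0.5394 -0.3487  0.1877] yaw -71.84 rows: [-0.0201  0.0662  0.0778] roll 0.46
```

>>> apply_moves --rows '[-0.009,0.034,0.03,0.4,-0.018,0.068,0.07,0.4,-0.018,0.068,0.1,0.4,-0.018,0.068,0.14,0.4,-0.018,0.068,0.165,0.4,-0.018,0.068,0.175,0.4,-0.018,0.068,0.177,0.4,-0.018,0.068,0.177,0.4]'

```text
t: 4.05
ee_pos: [0.5437, -0.4204, 0.0111]
tcp_rot: [0.001, 0.988, 0.154, 0.001]
wrist_force: [0.3, 0.1, 1.2]
grip_width: 0.0852
gripper_force: 0.0
```

>>> apply_moves --rows '[0,0,0,0,0,0,0,0,0,0,0,0,0,0,0,0,0,0,0,0]' --hand 0

```text
t: 4.68
ee_pos: [0.543, -0.4202, 0.0099]
tcp_rot: [0.001, 0.988, 0.154, 0.0]
wrist_force: [-0.8, -0.8, 2.4]
grip_width: 0.0113
gripper_force: 58.9
```

>>> apply_moves --rows '[0,0,-0.004,0,0,0,-0.015,0,0,0,-0.035,0,0,0,-0.065,0,0,0,-0.1,0,0,0,-0.14,0,0,0,-0.18,0,0,0,-0.21,0,0,0,-0.23,0,0,0,-0.24,0]'

```text
t: 5.92
ee_pos: [0.543, -0.4199, 0.2512]
tcp_rot: [0.001, 0.988, 0.154, 0.0]
wrist_force: [0.4, -0.3, -3.5]
grip_width: 0.0111
gripper_force: 58.7
```

Run:
```python
from h import *
c=capture("wrist"); a=c["img"][:,:,::-1]; b=capture("scene")["img"][:,:,::-1]
cv2.imwrite("pics/w2.png",cv2.resize(np.hstack([a,b]),(800,300),interpolation=cv2.INTER_AREA)); s=monitor.observe()
print(s["t"],s["wrist_force"],s["ft_torque"],s["grip_width"])
psi=np.radians(92.4)
ux=np.array([np.cos(psi),np.sin(psi),0])
well=np.array([.5985,.001,0])+ux*.194
print("well",well, "tray back for front edge +40 in well", well+ux*(.02-.214))
go(np.r_[(well+ux*(.02-.214))[:2],.25],-87.6)
```

```text
6.025 [-0.48802092 -0.33261829 -3.86520264] [-0.42036392 -0.15908924 -0.00887706] 0.010928075751920568
well [0.59037612 0.19482983 0.        ] tray back for front edge +40 in well [0.5985 0.001  0.    ]
pos [ 0.543  -0.4199  0.2503] yaw -72.31 rows: [ 1.808e-01 -3.841e-01 -1.000e-04] roll 15.29
```

View pics/w2.png

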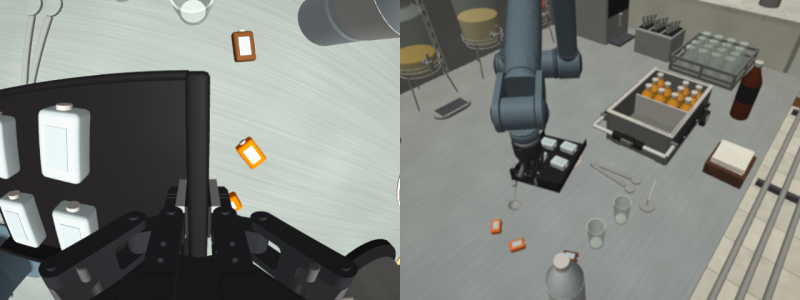

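Tray and blocks are held level. The tool axis can't be tilted through this interface, so I'll carry the level tray over the well and whip it back, so the blocks slide off the open front.

>>> apply_moves --rows '[0.004,-0.007,0,0.5,0.014,-0.025,0,1.5,0.031,-0.054,0,3.4,0.051,-0.088,0,5.5,0.074,-0.127,0.003,8,0.097,-0.167,0.006,10.4,0.117,-0.201,0.009,12.5,0.133,-0.228,0.011,14.2,0.14,-0.24,0.013,15,0.143,-0.245,0.013,15.3]'

```text
t: 7.28
ee_pos: [0.6041, -0.1422, 0.2353]
tcp_rot: [-0.0, 1.0, 0.021, -0.001]
wrist_force: [-0.9, 0.0, -3.4]
grip_width: 0.011
gripper_force: 58.8
```

>>> apply_moves --rows '[0,0,0,0,0,0,0,0]'

```text
t: 7.52
ee_pos: [0.6045, -0.1439, 0.2365]
tcp_rot: [0.0, 1.0, 0.02, -0.0]
wrist_force: [-0.0, 0.7, -4.1]
grip_width: 0.0112
gripper_force: 58.8
```

Run:
```python
from h import *
c=capture("top"); print(monitor.observe()["t"])
cv2.imwrite("pics/t3.png",c["img"][100:340,140:460,::-1].repeat(2,0).repeat(2,1))
go([.5985+.0,.011,.237],-87.6)
```

```text
7.575
pos [ 0.6045 -0.1438  0.2365] yaw -87.68 rows: [ 0.0002 -0.1549 -0.0005] roll -0.08
```

View pics/t3.png

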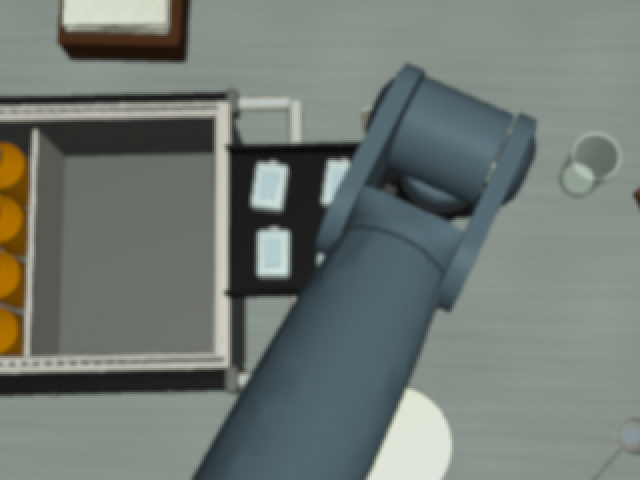

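The top view shows the tray in line with the tub, its front edge just over the end-wall rim. The front blocks are at about (270,187) and (273,252). Now the whip.

>>> apply_moves --rows '[0,-0.015,0,0,0,-0.046,0,0,0,-0.092,0,0,0,-0.154,0,0,0,-0.092,0,0,0,-0.092,0,0,0,-0.092,0,0,0,-0.092,0,0]'

```text
t: 8.57
ee_pos: [0.6006, -0.0509, 0.2365]
tcp_rot: [-0.0, 1.0, 0.02, -0.0]
wrist_force: [-0.1, 1.0, -3.0]
grip_width: 0.0111
gripper_force: 59.7
```

Run:
```python
from h import *
c=capture("top"); w=capture("wrist"); s=monitor.observe(); print(s["t"],s["ee_pos"],s["wrist_force"])
im=np.hstack([c["img"][100:340,140:460].repeat(2,0).repeat(2,1),w["img"]])[:,:,::-1]
cv2.imwrite("pics/t4.png",cv2.resize(im,(800,300),interpolation=cv2.INTER_AREA))
```

```text
8.675 [ 0.60068039 -0.05096356  0.2364575 ] [-0.23772625  0.10876731 -4.04603318]
```

View pics/t4.png

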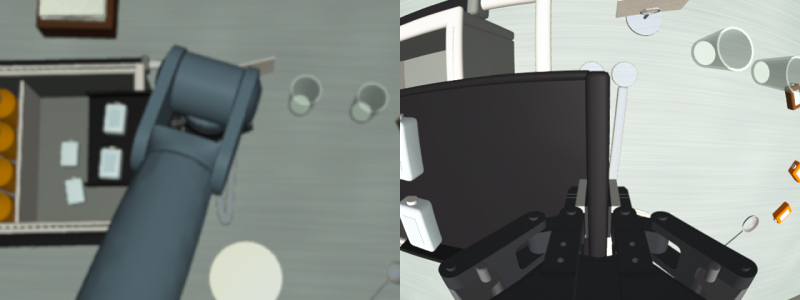

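Two blocks are in the tub at about (68,152) and (74,190). The other two are still on the tray at (114,118) and (110,162), roughly 45 mm from its front edge. I'll back up gently and repeat.

>>> apply_moves --rows '[0,0.01,0,0,0,0.03,0,0,0,0.06,0,0,0,0.08,0,0,0,0.09,0,0,0,0.092,0,0,0,0.092,0,0]'

```text
t: 9.55
ee_pos: [0.6046, -0.1424, 0.2364]
tcp_rot: [-0.0, 1.0, 0.021, -0.0]
wrist_force: [-0.0, -0.8, -2.6]
grip_width: 0.011
gripper_force: 59.9
```

>>> apply_moves --rows '[0,-0.015,0,0,0,-0.046,0,0,0,-0.092,0,0,0,-0.154,0,0,0,-0.092,0,0,0,-0.092,0,0,0,-0.092,0,0,0,-0.092,0,0]'

```text
t: 10.55
ee_pos: [0.6006, -0.0505, 0.2365]
tcp_rot: [-0.0, 1.0, 0.021, -0.0]
wrist_force: [0.2, -0.2, -2.0]
grip_width: 0.0114
gripper_force: 60.5
```

Run:
```python
from h import *
c=capture("top"); w=capture("wrist"); s=monitor.observe(); print(s["t"],s["ee_pos"],s["wrist_force"])
im=np.hstack([c["img"][100:340,140:460].repeat(2,0).repeat(2,1),w["img"]])[:,:,::-1]
cv2.imwrite("pics/t5.png",cv2.resize(im,(800,300),interpolation=cv2.INTER_AREA))
```

```text
10.65 [ 0.60068337 -0.05075154  0.23645196] [-0.60019441 -0.99754839 -2.57672342]
```

View pics/t5.png

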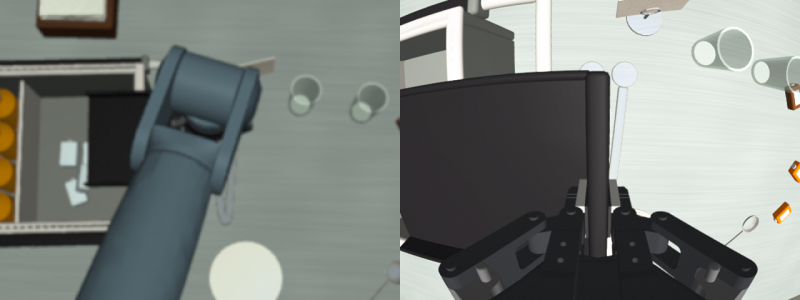

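All four blocks are in the tub and the tray is empty. I'll set it back where it stood.

>>> apply_moves --rows '[0,0.03,0,0,0,0.08,0,0,-0.012,0.14,0,-3,-0.025,0.19,0,-6,-0.045,0.24,0,-10,-0.06,0.29,0,-13,-0.07,0.335,0,-15,-0.0726,0.36,0,-15.4,-0.0726,0.366,0,-15.4,-0.0726,0.366,0,-15.4]'

```text
t: 11.9
ee_pos: [0.5437, -0.4191, 0.2363]
tcp_rot: [-0.0, 0.988, 0.155, 0.0]
wrist_force: [-0.0, 0.5, -2.4]
grip_width: 0.0112
gripper_force: 60.4
```

>>> apply_moves --rows '[0,0,0.03,0,0,0,0.08,0,0,0,0.13,0,0,0,0.17,0,0,0,0.2,0,0,0,0.215,0,0,0,0.222,0,0,0,0.225,0,0,0,0.2262,0,0,0,0.2265,0]'

```text
t: 13.15
ee_pos: [0.5439, -0.4201, 0.0109]
tcp_rot: [0.001, 0.988, 0.155, 0.0]
wrist_force: [0.1, -0.5, -2.5]
grip_width: 0.0111
gripper_force: 60.4
```

>>> apply_moves --rows '[0,0,0.0005,0,0,0,0.001,0,0,0,0.001,0]'

```text
t: 13.52
ee_pos: [0.5438, -0.4201, 0.0099]
tcp_rot: [0.0, 0.988, 0.154, 0.0]
wrist_force: [-1.3, -0.2, 3.3]
grip_width: 0.0113
gripper_force: 61.3
```

Touching the counter (weight is off). Releasing and lifting.

>>> apply_moves --rows '[0,0,0,0,0,0,0,0,0,0,0,0,0,0,0,0,0,0,0,0,0,0,0,0]' --hand 1

```text
t: 14.28
ee_pos: [0.5435, -0.4196, 0.0089]
tcp_rot: [-0.0, 0.988, 0.155, -0.0]
wrist_force: [0.9, -0.6, 0.3]
grip_width: 0.0851
gripper_force: 0.0
```

>>> apply_moves --rows '[0,0,-0.02,0,0,0,-0.07,0,0,0,-0.13,0,0,0,-0.19,0,0,0,-0.25,0,0,0,-0.27,0,0,0,-0.27,0]'

```text
t: 15.15
ee_pos: [0.544, -0.4201, 0.2816]
tcp_rot: [0.002, 0.988, 0.155, 0.001]
wrist_force: [-0.3, 0.5, -0.6]
grip_width: 0.0856
gripper_force: 0.0
```

Run:
```python
from h import *
s=monitor.observe(); print(s["t"],s["grip_width"])
c=capture("top"); w=capture("wrist")
t=cv2.resize(c["img"][130:310,230:490],(800,554))[:, :400]
im=np.hstack([t,cv2.resize(w["img"],(400,300),interpolation=cv2.INTER_AREA) if 0 else np.vstack([cv2.resize(w["img"],(400,300),interpolation=cv2.INTER_AREA),cv2.resize(c["img"][130:310,290:530],(400,254))])])[:,:,::-1]
cv2.imwrite("pics/t6.png",im)
go([.5985,-.004,.28],-87.6)
```

```text
15.15 0.08557206853368687
pos [ 0.5428 -0.4189  0.2768] yaw -72.22 rows: [ 0.1797 -0.3781 -0.0023] roll 15.38
```

View pics/t6.png

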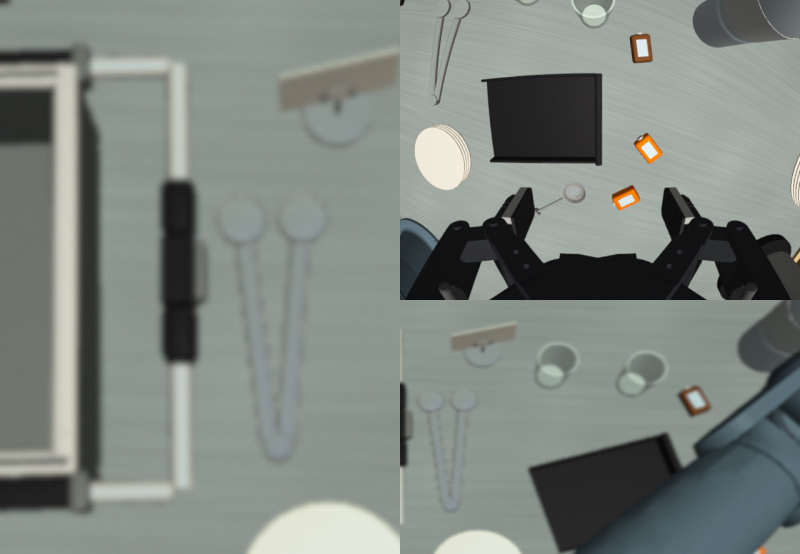

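The tray is flat, empty and released, and the other things are in place. Now to the handle.

>>> apply_moves --rows '[0.02,-0.04,0,2,0.045,-0.095,0,4,0.07,-0.15,0,6,0.095,-0.2,0,8,0.12,-0.25,0,10,0.145,-0.305,0,12,0.165,-0.347,0.01,14,0.176,-0.37,0.02,15,0.18,-0.378,0.02,15.4,0.18,-0.378,0.02,15.4]'

```text
t: 16.5
ee_pos: [0.599, -0.0048, 0.2578]
tcp_rot: [-0.0, 1.0, 0.021, -0.001]
wrist_force: [-0.6, -0.6, -0.8]
grip_width: 0.0856
gripper_force: 0.0
```

Run:
```python
from h import *
w=capture("wrist"); s=monitor.observe(); print(s["t"])
cv2.imwrite("pics/w7.png",cv2.resize(w["img"][60:360,120:520,::-1],(800,600)))
go([.5985,-.001,.131],-87.6)
```

```text
16.55
pos [ 0.5993 -0.0054  0.2584] yaw -87.64 rows: [-0.0005 -0.0045  0.1274] roll -0.04
```

View pics/w7.png

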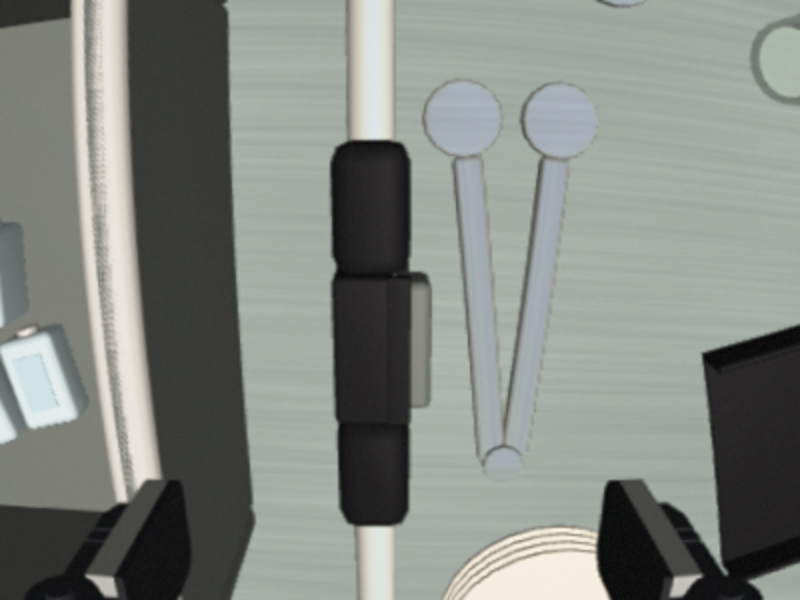

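The wrist view shows the grip's end edges at about (371,141) and (374,524) in the crop, with the button on its right at (420,340). The gripper is nearly in line with it.

Run:
```python
from h import *
w=capture("wrist"); f=lambda x,y,z:fw(w,120+x/2-.25,60+y/2-.25,z)
a,b=f(371,143,.158),f(374,522,.158); print(a,b,(a+b)/2,np.linalg.norm(a-b))
print("sides", f(333,200,.155),f(410,200,.155),f(340,480,.155),f(408,480,.155), "btn",f(431,285,.155),f(430,400,.155))
go([*((a+b)/2)[:2],.131],-87.6)
```

```text
[0.66934844 0.00463109 0.158     ] [ 0.53116561 -0.00108721  0.158     ] [0.60025703 0.00177194 0.158     ] 0.13830109807478222
sides [0.64989009 0.01657888 0.155     ] [ 0.65086175 -0.00885596  0.155     ] [0.54704122 0.01214919 0.155     ] [ 0.5481998  -0.01313002  0.155     ] btn [ 0.62230656 -0.01731562  0.155     ] [ 0.58057521 -0.01935351  0.155     ]
pos [ 0.5994 -0.0057  0.2588] yaw -87.67 rows: [ 0.0012 -0.0075  0.1278] roll -0.07
```

>>> apply_moves --rows '[0.001,-0.006,0.02,0,0.001,-0.006,0.05,0,0.001,-0.006,0.08,0,0.001,-0.006,0.105,0,0.001,-0.006,0.12,0,0.001,-0.006,0.127,0,0.001,-0.006,0.127,0]'

```text
t: 17.48
ee_pos: [0.6003, 0.0012, 0.1319]
tcp_rot: [-0.0, 1.0, 0.021, 0.0]
wrist_force: [0.1, -0.5, 0.4]
grip_width: 0.0855
gripper_force: 0.0
```

>>> apply_moves --rows '[0,0,0,0,0,0,0,0,0,0,0,0,0,0,0,0,0,0,0,0,0,0,0,0]' --hand 0

```text
t: 18.23
ee_pos: [0.6006, 0.001, 0.1331]
tcp_rot: [0.001, 1.0, 0.021, 0.001]
wrist_force: [-2.9, 0.1, 6.4]
grip_width: 0.0259
gripper_force: 60.9
```

>>> apply_moves --rows '[0,0.005,0,0,0,0.018,0,0,0,0.036,0,0,0,0.055,0,0,0,0.075,0,0,0,0.095,0,0,0,0.115,0,0,0,0.13,0,0,0,0.145,0,0,0,0.155,0,0]'

```text
t: 19.48
ee_pos: [0.6075, -0.154, 0.1331]
tcp_rot: [0.0, 1.0, 0.021, 0.001]
wrist_force: [0.2, 2.6, 5.2]
grip_width: 0.0255
gripper_force: 62.0
```

>>> apply_moves --rows '[0,0.008,0,0,0,0.015,0,0,0,0.02,0,0,0,0.023,0,0,0,0.025,0,0,0,0.025,0,0]'

```text
t: 20.23
ee_pos: [0.6086, -0.1774, 0.133]
tcp_rot: [-0.001, 1.0, 0.021, 0.001]
wrist_force: [0.5, 7.1, 6.8]
grip_width: 0.0254
gripper_force: 63.1
```

>>> apply_moves --rows '[0,0.001,0,0,0,0.002,0,0,0,0.003,0,0,0,0.003,0,0]'

```text
t: 20.72
ee_pos: [0.6085, -0.1774, 0.133]
tcp_rot: [-0.003, 1.0, 0.021, 0.0]
wrist_force: [-1.1, 16.4, 9.6]
grip_width: 0.0257
gripper_force: 67.0
```

Run:
```python
from h import *
c=capture("top"); s=monitor.observe(); print(s["t"],s["ee_pos"],s["wrist_force"],s["grip_width"],s["gripper_force"])
cv2.imwrite("pics/t8.png",cv2.resize(c["img"][120:330,40:500,::-1],(800,365)))
```

```text
20.775 [ 0.60856862 -0.17742163  0.13302346] [-1.54714999 16.20836768  9.64376363] 0.0257246801386896 67.00012028217316
```

View pics/t8.png

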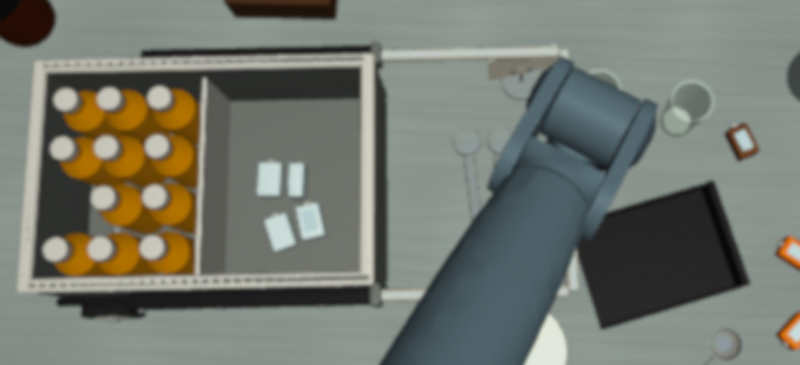

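The pulling force rose to 16 N with no further motion, so the handle is at its second stop. All four blocks are in the tub.

```bash
python3 -c "
from station import job; print(job.sign_off())"
```

```text
the job is handed in; nothing more can be done
None
```

The job is handed in: all four freezer blocks are in the empty half of the tub (slid off the level tray with quick back-and-forth jerks, since the tool could not be tilted), the empty tray is flat on the counter and released, and the tow handle is held gripped at its second stop.

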